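# Pump down the drying chamber through the interlocked valve bank

### The job

The specimen drying chamber is standing vented. Shut the yellow vent lever fully (pull it towards the front, the robot's side), and then open the blue pump lever fully (push it to the back); the sliding plate with the red teeth blocks the pump lever as long as the vent is open. Leave the green gas lever shut, and let go of the levers when you are done.

Things in the scene. Friction and masses are not known exactly. Their poses are not given: they have to be found in the camera images.
- bank: white valve bank, fixed: 160 mm deep (x), 370 wide (y), 80 tall, 90 with the plate and guides. Origin on the bench below the vent lever's hinge; x to its back, y to its left, z up; turned up to 0.25 rad. All three levers hinge on one line along y, 50 mm above the bench. A glass chamber 160 mm tall, 200 mm across, is fixed 300 mm to its left
- vent (a joint): vent lever (yellow grip), rad: 0 = shut, leaning 0.45 rad to the front (robot side); 0.9 = open, leaning 0.45 to the back; stops at both ends. Stays where left; takes about 2 N at the grip. Starts at 0.8 to 0.9, open. It drives the interlock plate sideways and is free while pump and gas levers are shut
- vent_tip (a point): centre of the yellow barrel grip on the vent lever: a cylinder 24 mm in diameter, 34 mm long, lying along the hinge, to be pinched from above across its flat ends, or pushed; a 12 mm rod runs from it 130 mm down to the hinge. Its y axis lies along grip and hinge, towards the bank's left. Middle lever of the three
- pump (a joint): pump lever (blue grip), rad: 0 = shut, leaning 0.45 rad to the front (robot side); 0.9 = open, leaning 0.45 to the back; stops at both ends. Stays where left; takes about 2 N at the grip. Starts shut. A red tooth of the plate stops it within about 0.2 rad until the vent lever is below about 0.2; open, it in turn keeps the vent lever below about 0.3
- pump_tip (a point): centre of the blue barrel grip on the pump lever: a cylinder 24 mm in diameter, 34 mm long, lying along the hinge, to be pinched from above across its flat ends, or pushed; a 12 mm rod runs from it 130 mm down to the hinge. Its y axis lies along grip and hinge, towards the bank's left. 85 mm left or right of the vent lever; the side varies
- gas (a joint): gas lever (green grip), rad: 0 = shut, leaning 0.45 rad to the front (robot side); 0.9 = open, leaning 0.45 to the back; stops at both ends. Stays where left; takes about 2 N at the grip. Starts shut and must stay so; blocked and freed by the plate just as the pump lever is
- gas_tip (a point): centre of the green barrel grip on the gas lever: a cylinder 24 mm in diameter, 34 mm long, lying along the hinge, to be pinched from above across its flat ends, or pushed; a 12 mm rod runs from it 130 mm down to the hinge. Its y axis lies along grip and hinge, towards the bank's left. On the far side of the vent lever from the pump lever

How it is judged:
On the way:
1. the vent lever is fully shut while the pump lever is still shut (value of joint vent below 0.12 rad and value of joint pump below 0.2 rad), for 0.2 s.
At the end, for the whole second after the job is handed in: The yellow vent lever is shut (below 0.12 rad), the blue pump lever open (above 0.78 of 0.9 rad), the green gas lever still shut (below 0.12 rad), the levers at rest and released (value of joint each of vent, gas below 0.12 rad and value of joint pump above 0.78 rad and velocity of joint vent between -0.1 and 0.1 rad/s and velocity of joint pump between -0.1 and 0.1 rad/s); the robot touches nothing.
It fails at once if the green gas lever is opened (beyond 0.25 rad) (value of joint gas above 0.25 rad).
It also fails if it takes over 42 s, if anything falls off the work surface, if the arm or the gripper's body presses on something with over 40 N, if the wrist force passes 120 N, or if a joint passes its speed limit or range.

### The arm

A 6-joint arm with a two-finger parallel gripper is mounted at the origin on the work surface. World frame = base frame: x ahead of the robot, y to its left, z up, the work surface at z = 0. Lengths are in m, angles in rad, forces in N, time in s.
With the tool pointing down it reaches from about 0.3 to 0.875 m from the base axis. Payload 6.4 kg.
Tool frame: the origin (TCP) lies at the very end of the fingers, on their centre line; the grasp point (between the pads) lies grip_point_offset behind it (grip_point_offset is the distance from the TCP to the grasp point, in m); y points along the fingers, x is the direction in which the jaws open and shut, and the axes are right-handed (so a half turn about y gives the same grasp; the last joint's range is limited). The gripper opens to 85 mm and grips with 20 to 120 N. Pads are 22 mm wide; open, the fingers measure 114 mm over their backs; the gripper's body (76 mm by 85 mm) begins 54 mm behind the grasp point. The pads swing forward as they close: fully open they stand 13 mm farther back than shut.
Start: joints at [-1.338, 0.181, 1.607, -0, 1.354, -0.206], TCP at [0.244, -0.521, 0.231] pointing down, gripper open.
Joint ranges: [-2.99, 2.99], [-0.89, 2.07], [0.3, 2.58], [-1.14, 4.28], [0, 2.63], [-3.12, 3.12]. Speed limits (rad/s): [2.57, 2.57, 3.01, 3.14, 3.14, 3.14].

### API

Orientations are given as a unit quaternion [w, x, y, z].
In Python, from bench import get_obs, camera, camera_model, hand_in, grip_point_offset gives the robot as it stands.
- The arm moves only by the shell command python3 -m jog 'ROWS'. ROWS is JSON, a list of rows, each a list of 7 numbers: the shift along the tool's x, y, z in mm, then the turn, a rotation vector about the tool's x, y, z in degrees, then the gripper's target within -1 to 1 (shut at 1, half-way at 0, fully open at -1). In form: [[x, y, z, ax, ay, az, grip], ...]. A call has 1 to 8 rows; each row shifts and turns the commanded pose from where the row before left it, along the tool's axes as they then stand; what a row does not reach is not made up. A row lasts 1/12 s, in which the tool goes at most 41.7 mm and 7.16 degrees, less where a joint would pass 70% of its speed; a pose out of reach is approached as far as the arm can. A call is refused whole if a number of a shift passes 41.7 or a number of a turn 7.16, either way. A call with a gripper value outside its range is refused whole. The fingers move at their own pace and stop on an object; the grip force is fixed at half the most. Time passes only in rows, so rows that do not move let the fingers close. It gives the time, the measured TCP pose, the force and the opening at its end, in the units of the state.
- get_obs(): the state, without advancing time (a new reading comes with each control period).
- camera(name): name is "scene" or "top"; returns the picture (400x640x3 uint8, blue, green, red); there is no depth.
- camera_model(name): a dict with "K" (3x3 intrinsics, pixels), "pose" (4x4, takes a point from camera to world coordinates). Camera axes: x right, y down, z forward; pixel columns grow to the right and rows downward; lengths in m; the calibration is good to about 2 mm. A picture is of the moment at which its call begins. camera_model takes no time and is no camera call.
- hand_in(): hands the job in, once; it reports no verdict.
The state is a dict: "time_s": time; "q": joint angles; "dq": joint speeds; "joint_efforts": joint torques, N m; "eef_pos": TCP position; "eef_rot": TCP orientation; "wrist_force": force on the tool from outside, world axes, zero at the start; "torque": the same for the moment, N m; "opening": opening from 0.0 (shut) to 1.0 (fully open).
Only numpy, scipy, OpenCV 4.12 (cv2) and the standard library are available. Lean on these libraries where they do the work, as an engineer would, in place of code of your own. Each camera call takes 0.05 s, during which the arm holds its last target.

## Working session

There is one attempt and no reset: what is moved stays moved. The work goes in short steps, Python scripts to look and compute and a shell command to move; the robot and the scene stay as the last step left them, time stands still between calls to the robot, and variables do not carry over. Pictures are saved under pics/ and viewed, and the job is handed in when it is done.

```bash
mkdir -p pics; python3 - <<'E'
from bench import *
import cv2
for n in("scene","top"):
    cv2.imwrite(f"pics/{n}0.png",camera(n)); m=camera_model(n); print(n,m["K"],m["pose"])
print(get_obs(),grip_point_offset)
E
```

```text
scene [[395.54868769   0.         316.15464337]
 [  0.         395.54868769 198.99103975]
 [  0.           0.           1.        ]] [[-0.88251332  0.3803297  -0.2766217   0.73560679]
 [ 0.47022072  0.72350827 -0.50539911  0.35204083]
 [ 0.00791979 -0.5760947  -0.81734459  0.64396876]
 [ 0.          0.          0.          1.        ]]
top [[380.47767688   0.         323.28635669]
 [  0.         380.47767688 199.04258955]
 [  0.           0.           1.        ]] [[-0.06793354 -0.97484168  0.21229397  0.4251471 ]
 [-0.99767275  0.06762245 -0.00873439  0.01306862]
 [-0.00584119 -0.21239327 -0.97716681  0.76347705]
 [ 0.          0.          0.          1.        ]]
{'time_s': 0.1, 'q': array([-1.33833254e+00,  1.81478910e-01,  1.60789629e+00,  1.61935103e-05,
        1.35380097e+00, -2.06291629e-01]), 'dq': array([-0.00027181, -0.00184057, -0.00222542, -0.00085771,  0.00097904,
       -0.00087961]), 'joint_efforts': array([ 6.54222877e-04, -4.45875657e+01, -3.52236450e+01, -3.42286176e-04,
        4.17447765e-03, -7.74759286e-06]), 'eef_pos': array([ 0.24417693, -0.52003718,  0.23047307]), 'eef_rot': array([ 0.5972215 , -0.59643216,  0.37960344, -0.37880919]), 'wrist_force': array([ 0.897184  ,  0.22129344, -0.12434215]), 'torque': array([ 0.00812948, -0.06768527,  0.0470102 ]), 'opening': 0.9997130994281842} 0.0187
```

View pics/scene0.png

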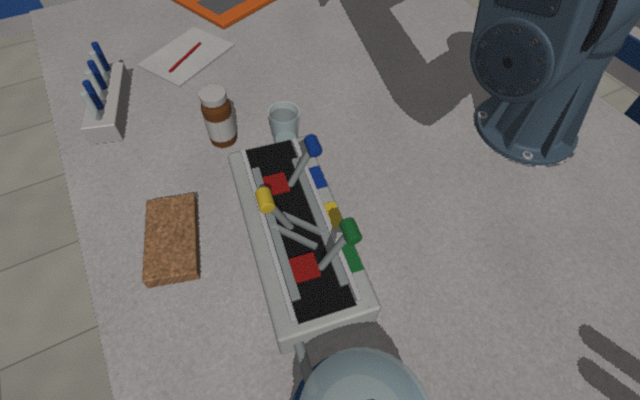

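View pics/top0.png

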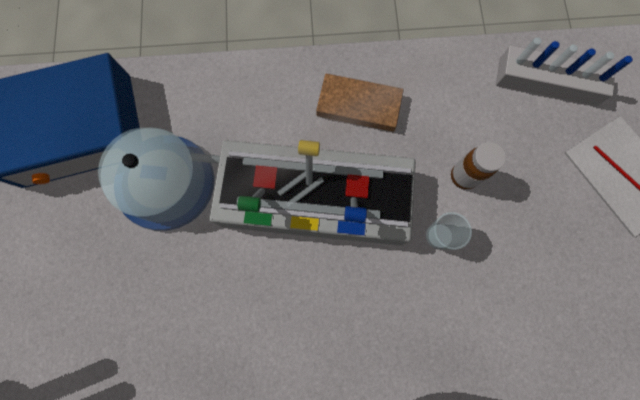

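The scene picture shows the blue grip at (313,146), yellow at (265,199) and green at (350,231). The top picture shows yellow at (309,148), leaning back, with green at (248,203) and blue at (356,214). The pump lever is therefore on the right (-y) side. Next I'll fit the bank pose.

```bash
cat > h.py <<'E'
import numpy as np, cv2
from scipy.optimize import least_squares
from bench import *
HUE={'vent':(22,35),'pump':(105,125),'gas':(50,75)}
def blobs(n,img,guess,r=14):
    hsv=cv2.cvtColor(img,cv2.COLOR_BGR2HSV); out={}
    for k,(a,b) in HUE.items():
        m=cv2.inRange(hsv,(a,120,50),(b,255,255)); c,l,s,ce=cv2.connectedComponentsWithStats(m)
        best=None
        for i in range(1,c):
            if s[i,4]>60 and np.hypot(*(ce[i]-guess[k]))<r: 
                if best is None or s[i,4]>best[1]: best=(ce[i],s[i,4])
        out[k]=best
    return out
def proj(n,p):
    m=camera_model(n);T=np.linalg.inv(np.array(m["pose"]));c=T[:3,:3]@p+T[:3,3];u=np.array(m["K"])@c;return u[:2]/u[2]
def tip(P,k,th):
    x,y,w=P; a=th-.45; dy={'vent':0,'pump':-.085,'gas':.085}[k]; bx=.13*np.sin(a)
    return np.array([x+np.cos(w)*bx-np.sin(w)*dy,y+np.sin(w)*bx+np.cos(w)*dy,.05+.13*np.cos(a)])
E
python3 - <<'E'
from h import *
G={'scene':{'vent':(265,199),'pump':(313,146),'gas':(350,231)},'top':{'vent':(309,148),'pump':(356,214),'gas':(248,203)}}
B={n:blobs(n,cv2.imread(f'pics/{n}0.png'),G[n]) for n in G}
print(B)
def res(p):
    th={'vent':p[3],'pump':0,'gas':0}
    return np.concatenate([proj(n,tip(p[:3],k,th[k]))-B[n][k][0] for n in B for k in B[n] if B[n][k]])
s=least_squares(res,[.5,0,0,.85],loss='soft_l1'); print(s.x,s.fun.round(1))
P=s.x[:3]
for k,t in(('vent',s.x[3]),('vent',0),('pump',0),('pump',.9),('gas',0)):print(k,t,tip(P,k,t).round(4))
from scipy.spatial.transform import Rotation as R
o=get_obs();q=o['eef_rot'];print(R.from_quat(q[[1,2,3,0]]).as_matrix().round(3))
E
```

```text
{'scene': {'vent': (array([264.71618037, 199.63395225]), np.int32(377)), 'pump': (array([312.44029851, 145.53731343]), np.int32(268)), 'gas': (array([350.94336811, 243.14307004]), np.int32(671))}, 'top': {'vent': (array([308.55918367, 147.24489796]), np.int32(245)), 'pump': (array([352.97996918, 220.76271186]), np.int32(649)), 'gas': (array([253.13660245, 211.22416813]), np.int32(571))}}
[ 0.59597939  0.03468479 -0.18879094  0.82262967] [  0.1   0.    3.1  -0.4   0.6 -11.9   0.1  -0.1   0.4  -5.1  -5.3  -8.1]
vent 0.8226296701275483 [0.6425 0.0258 0.1711]
vent 0 [0.5404 0.0453 0.1671]
pump 0 [ 0.5245 -0.0382  0.1671]
pump 0.9 [ 0.6356 -0.0594  0.1671]
gas 0 [0.5564 0.1288 0.1671]
[[ 0.425 -0.     0.905]
 [-0.905  0.002  0.425]
 [-0.002 -1.     0.   ]]
```

```bash
python3 - <<'E'
from h import *
B={'scene':{'vent':(264.7,199.6),'pump':(312.4,145.5),'gas':(350,231)},'top':{'vent':(308.6,147.2),'pump':(355.5,214),'gas':(248.5,203.5)}}
def res(p):
    th={'vent':p[3],'pump':0,'gas':0}
    return np.concatenate([proj(n,tip(p[:3],k,th[k]))-B[n][k] for n in B for k in B[n]])
s=least_squares(res,[.5,0,0,.85]); print(s.x,s.fun.round(1))
P=s.x[:3]
for k,t in(('vent',s.x[3]),('vent',0),('pump',0),('pump',.9),('gas',0)):print(k,t,tip(P,k,t).round(4))
I=[]
for n in B:
    im=cv2.imread(f'pics/{n}0.png')
    for k,t in(('vent',s.x[3]),('pump',0),('gas',0)):
        u=proj(n,tip(P,k,t));cv2.drawMarker(im,tuple(int(round(v)) for v in u),(255,0,255),0,6)
    I.append(cv2.resize(im[100:280,200:440],None,fx=1.65,fy=1.65,interpolation=2))
cv2.imwrite('pics/fit.png',np.hstack(I))
E
```

```text
[ 0.5982054   0.03366387 -0.17017117  0.80304723] [ 0.1 -0.2  0.6 -0.6  0.6 -0.6 -0.1 -0.2 -0.8 -0.7  0.4 -0.7]
vent 0.8030472324019672 [0.6425 0.0261 0.172 ]
vent 0 [0.5425 0.0432 0.1671]
pump 0 [ 0.5281 -0.0405  0.1671]
pump 0.9 [ 0.6395 -0.0597  0.1671]
gas 0 [0.5569 0.127  0.1671]
```

View pics/fit.png

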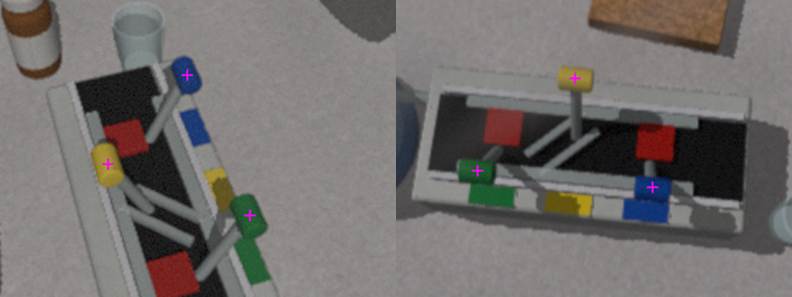

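The fit residuals are under 1 px and the bank yaw is -0.17 rad. I'll push with closed fingers, with the tool z axis aligned to bank x and tool x to bank -y. First step: turn the tool, shut the gripper and raise it.

```bash
cat >> h.py <<'E'
P0=np.array([ .5982054,.03366387,-.17017117])
def st():
    from scipy.spatial.transform import Rotation as R
    o=get_obs();q=o['eef_rot'];M=R.from_quat(q[[1,2,3,0]]).as_matrix();c,s=np.cos(P0[2]),np.sin(P0[2])
    Bm=np.array([[c,-s,0],[s,c,0],[0,0,1]])
    print('t',o['time_s'],'bank',((Bm.T@(o['eef_pos']-[P0[0],P0[1],0]))*1000).round(1),'F bank',(Bm.T@o['wrist_force']).round(1),'open',round(o['opening'],2),'q',o['q'].round(2));print((Bm.T@M).round(3).tolist())
E
python3 -m jog '[[0,-8,0,0,7,0,1],[0,-8,0,0,7,0,1],[0,-8,0,0,7,0,1],[0,-8,0,0,7,0,1],[0,-8,0,0,7,0,1],[0,0,0,0,0,0,1],[0,0,0,0,0,0,1]]'; python3 -c "from h import *;st()"
```

```text
time_s: 0.68
eef_pos: [0.2443, -0.5206, 0.2712]
eef_rot: [-0.456, 0.456, -0.54, 0.54]
wrist_force: [0.3, 0.8, -1.3]
opening: 0.007
t 0.6833 bank [-254.9 -606.1  271.2] F bank [ 0.1  0.8 -1.3] open 0.01 q [-1.34  0.15  1.56 -0.    1.43  0.4 ]
[[0.002, 0.0, 1.0], [-1.0, -0.0, 0.002], [0.0, -1.0, 0.0]]
```

```bash
python3 -m jog '[[-40,0,4,0,0,0,1],[-40,0,4,0,0,0,1],[-40,0,4,0,0,0,1],[-40,0,4,0,0,0,1],[-40,0,4,0,0,0,1],[-40,0,4,0,0,0,1],[-40,0,4,0,0,0,1],[-40,0,4,0,0,0,1]]'; python3 -m jog '[[-40,0,4,0,0,0,1],[-40,0,4,0,0,0,1],[-40,0,4,0,0,0,1],[-40,0,4,0,0,0,1],[-40,0,4,0,0,0,1],[-40,0,4,0,0,0,1],[-40,0,4,0,0,0,1],[0,0,0,0,0,0,1]]'; python3 -c "from h import *;st()"
```

```text
time_s: 1.35
eef_pos: [0.3303, -0.2086, 0.2704]
eef_rot: [0.456, -0.456, 0.541, -0.54]
wrist_force: [0.2, 0.1, 0.5]
opening: -0.001
time_s: 2.02
eef_pos: [0.406, 0.0669, 0.2706]
eef_rot: [0.459, -0.458, 0.539, -0.537]
wrist_force: [-0.8, 0.1, -0.6]
opening: 0.002
t 2.0167 bank [-1.950e+02  2.000e-01  2.706e+02] F bank [-0.8 -0.1 -0.6] open 0.0 q [-0.13 -0.24  1.94  0.    1.45  1.6 ]
[[0.011, -0.001, 1.0], [-1.0, 0.003, 0.011], [-0.003, -1.0, -0.001]]
```

```bash
python3 -m jog '[[0,0,40,0,0,0,1],[0,0,40,0,0,0,1],[0,0,40,0,0,0,1],[0,0,40,0,0,0,1],[0,0,40,0,0,0,1],[0,0,40,0,0,0,1],[0,0,40,0,0,0,1],[0,0,20,0,0,0,1]]'; python3 -m jog '[[0,0,0,0,0,0,1],[0,30,0,0,0,0,1],[0,30,0,0,0,0,1],[0,30,0,0,0,0,1],[0,22,0,0,0,0,1],[0,0,0,0,0,0,1],[0,0,0,0,0,0,1]]'; python3 -c "from h import *;st()
cv2.imwrite('pics/s1.png',camera('scene'))"
```

```text
time_s: 2.68
eef_pos: [0.7044, 0.0073, 0.2687]
eef_rot: [0.456, -0.456, 0.541, -0.54]
wrist_force: [-0.7, -0.8, 0.1]
opening: 0.001
time_s: 3.27
eef_pos: [0.6999, 0.009, 0.1574]
eef_rot: [0.455, -0.457, 0.542, -0.539]
wrist_force: [0.5, 0.1, 1.5]
opening: 0.0
t 3.2667 bank [104.4  -7.1 157.4] F bank [0.5 0.2 1.5] open 0.0 q [-0.16  0.52  1.32 -0.    1.31  1.58]
[[-0.0, -0.005, 1.0], [-1.0, -0.0, -0.0], [0.0, -1.0, -0.005]]
```

View pics/s1.png

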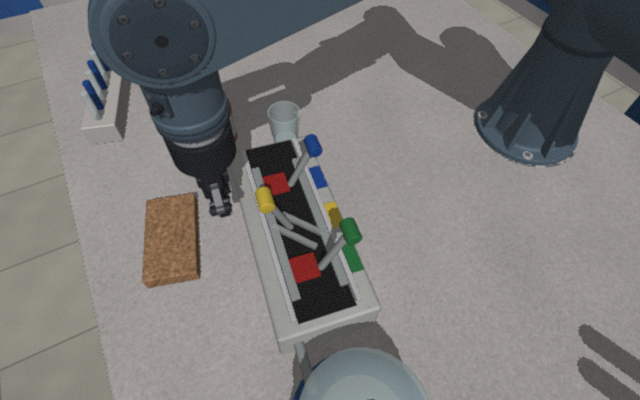

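The picture shows the closed fingers at (218,205), behind the yellow grip at (265,199) and clear of it. Next I'll pull forward.

```bash
python3 -m jog '[[-3,0,-10,0,0,0,1],[-4,0,-15,0,0,0,1],[0,0,-15,0,0,0,1],[0,0,-15,0,0,0,1],[0,0,-15,0,0,0,1],[0,0,-15,0,0,0,1],[0,0,-15,0,0,0,1],[0,0,-10,0,0,0,1]]'; python3 -c "from h import *;st()"; python3 -m jog '[[0,0,-5,0,0,0,1],[0,0,-5,0,0,0,1],[0,0,-5,0,0,0,1],[0,0,-3,0,0,0,1],[0,0,0,0,0,0,1]]';python3 -c "from h import *;st()
cv2.imwrite('pics/s2.png',camera('scene'));cv2.imwrite('pics/t2.png',camera('top'))"
```

```text
time_s: 3.98
eef_pos: [0.5958, 0.0345, 0.1631]
eef_rot: [-0.457, 0.454, -0.539, 0.543]
wrist_force: [3.1, -0.4, -1.2]
opening: -0.002
t 3.9833 bank [ -2.5   0.4 163.1] F bank [ 3.1  0.1 -1.2] open -0.0 q [-0.14  0.29  1.62 -0.    1.23  1.6 ]
[[-0.001, 0.007, 1.0], [-1.0, 0.0, -0.001], [-0.0, -1.0, 0.007]]
time_s: 4.4
eef_pos: [0.5766, 0.0378, 0.1596]
eef_rot: [-0.455, 0.455, -0.541, 0.541]
wrist_force: [0.2, 0.3, -0.3]
opening: -0.002
t 4.4 bank [-22.    0.5 159.6] F bank [ 0.1  0.3 -0.3] open -0.0 q [-0.14  0.26  1.66  0.    1.22  1.6 ]
[[-0.002, 0.0, 1.0], [-1.0, 0.0, -0.002], [-0.0, -1.0, 0.0]]
```

View pics/s2.png

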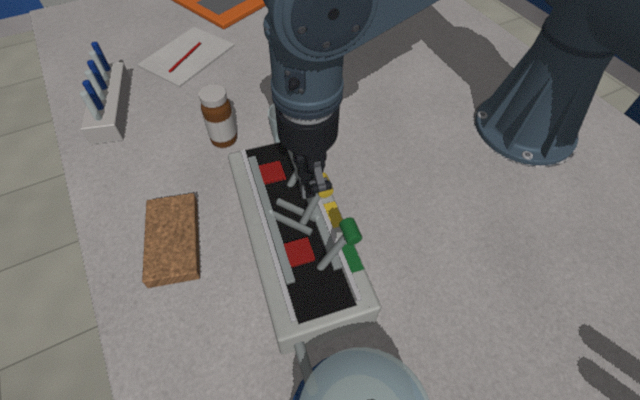

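The yellow lever now leans forward with its grip near (325,190), and the red teeth have shifted. I'll continue in small steps until it reaches the stop.

```bash
python3 -m jog '[[0,0,-4,0,0,0,1],[0,0,-3,0,0,0,1],[0,0,-3,0,0,0,1],[0,0,0,0,0,0,1]]';python3 -c "from h import *;st()";python3 -m jog '[[0,0,-2,0,0,0,1],[0,0,-2,0,0,0,1],[0,0,0,0,0,0,1]]';python3 -c "from h import *;st()"
```

```text
time_s: 4.83
eef_pos: [0.5663, 0.0396, 0.1591]
eef_rot: [0.455, -0.455, 0.541, -0.541]
wrist_force: [-0.3, -1.3, 0.4]
opening: -0.002
t 4.8333 bank [-32.4   0.5 159.1] F bank [-0.  -1.3  0.4] open -0.0 q [-0.14  0.24  1.69 -0.    1.21  1.6 ]
[[-0.002, -0.001, 1.0], [-1.0, -0.0, -0.002], [0.0, -1.0, -0.001]]
time_s: 5.08
eef_pos: [0.5646, 0.0399, 0.1595]
eef_rot: [-0.456, 0.454, -0.54, 0.542]
wrist_force: [8.0, -0.0, -6.4]
opening: -0.001
t 5.0833 bank [-34.1   0.4 159.5] F bank [ 7.9  1.3 -6.4] open -0.0 q [-0.14  0.23  1.7   0.    1.21  1.6 ]
[[-0.002, 0.005, 1.0], [-1.0, 0.0, -0.002], [-0.0, -1.0, 0.005]]
```

The stop is at bank x = -34 mm, where I expected -33, with 8 N on the tool: the vent is fully shut. Next I'll back off, rise, and go in front of the blue lever.

```bash
python3 -m jog '[[0,0,10,0,0,0,1],[0,0,10,0,0,0,1],[0,-30,0,0,0,0,1],[0,-30,0,0,0,0,1],[0,-30,0,0,0,0,1],[0,0,0,0,0,0,1]]'; python3 -m jog '[[30,0,-30,0,0,0,1],[30,0,-30,0,0,0,1],[25,0,-30,0,0,0,1],[0,0,0,0,0,0,1],[0,0,0,0,0,0,1]]';python3 -c "from h import *;st()
cv2.imwrite('pics/t3.png',camera('top'));cv2.imwrite('pics/s3.png',camera('scene'))"
```

```text
time_s: 5.58
eef_pos: [0.5857, 0.0365, 0.2564]
eef_rot: [-0.458, 0.453, -0.538, 0.544]
wrist_force: [0.5, -0.3, 0.8]
opening: 0.002
time_s: 6.0
eef_pos: [0.4793, -0.0312, 0.2493]
eef_rot: [0.455, -0.455, 0.542, -0.542]
wrist_force: [1.2, 0.1, -0.6]
opening: -0.002
t 6.0 bank [-106.2  -84.1  249.3] F bank [ 1.2  0.3 -0.6] open -0.0 q [-0.31 -0.05  1.82  0.    1.38  1.43]
[[-0.004, -0.0, 1.0], [-1.0, 0.0, -0.004], [-0.0, -1.0, -0.0]]
```

View pics/s3.png

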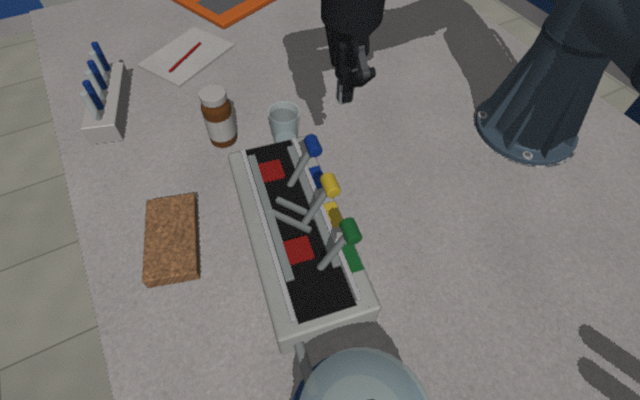

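View pics/t3.png

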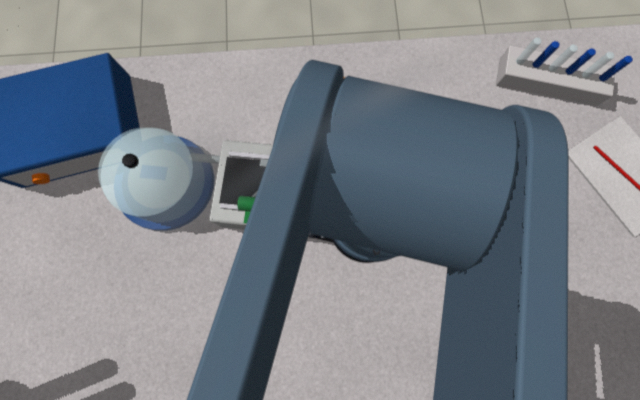

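In the scene picture yellow at (331,184) is in line with blue (313,146) and green (350,231), so the vent is shut. The top view is hidden by the arm. I'll check the angle, then go down and push the pump lever.

```bash
python3 -c "
from h import *
b=blobs('scene',cv2.imread('pics/s3.png'),{'vent':(331,184),'pump':(313,146),'gas':(350,231)},14);print(b)
for t in(0,.1,.2):print(t,proj('scene',tip(P0,'vent',t)))"
python3 -m jog '[[0,30,0,0,0,0,1],[0,30,0,0,0,0,1],[0,30,0,0,0,0,1],[0,0,0,0,0,0,1],[0,0,0,0,0,0,1]]';python3 -c "from h import *;st()"
```

```text
{'vent': (array([329.82634731, 184.63772455]), np.int32(334)), 'pump': (array([312.47565543, 145.37078652]), np.int32(267)), 'gas': (array([350.91851852, 243.15111111]), np.int32(675))}
0 [330.31769777 184.38632702]
0.1 [322.91607932 184.29909592]
0.2 [315.06359632 184.78193309]
time_s: 6.52
eef_pos: [0.4804, -0.0298, 0.1583]
eef_rot: [0.455, -0.456, 0.542, -0.54]
wrist_force: [-0.2, -0.4, 0.8]
opening: 0.0
t 6.5167 bank [-105.4  -82.5  158.3] F bank [-0.1 -0.5  0.8] open 0.0 q [-0.31  0.05  1.9   0.    1.19  1.43]
[[-0.001, -0.004, 1.0], [-1.0, 0.001, -0.001], [-0.001, -1.0, -0.004]]
```

```bash
python3 -m jog '[[1,0,15,0,0,0,1],[1,0,15,0,0,0,1],[0,0,15,0,0,0,1],[0,0,12,0,0,0,1],[0,0,0,0,0,0,1]]'; python3 -c "from h import *;st()"; python3 -m jog '[[0,0,15,0,0,0,1],[0,0,15,0,0,0,1],[0,0,15,0,0,0,1],[0,0,15,0,0,0,1],[0,0,8,0,0,0,1],[0,0,0,0,0,0,1]]';python3 -c "from h import *;st()"
```

```text
time_s: 6.93
eef_pos: [0.5402, -0.043, 0.1622]
eef_rot: [-0.456, 0.454, -0.539, 0.542]
wrist_force: [-0.1, -0.0, 0.4]
opening: -0.001
t 6.9333 bank [-44.2 -85.4 162.2] F bank [-0.1 -0.1  0.4] open -0.0 q [-0.3   0.18  1.76  0.    1.2   1.44]
[[-0.001, 0.005, 1.0], [-1.0, -0.001, -0.001], [0.0, -1.0, 0.005]]
time_s: 7.43
eef_pos: [0.6051, -0.0543, 0.1605]
eef_rot: [-0.456, 0.455, -0.54, 0.542]
wrist_force: [0.2, 0.3, -0.3]
opening: 0.001
t 7.4333 bank [ 21.7 -85.5 160.5] F bank [ 0.1  0.3 -0.3] open 0.0 q [-0.28  0.32  1.59  0.    1.23  1.46]
[[-0.002, 0.002, 1.0], [-1.0, -0.0, -0.002], [0.0, -1.0, 0.002]]
```

```bash
python3 -m jog '[[0,0,4,0,0,0,1],[0,0,4,0,0,0,1],[0,0,2,0,0,0,1],[0,0,0,0,0,0,1]]';python3 -c "from h import *;st()";python3 -m jog '[[0,0,2,0,0,0,1],[0,0,1,0,0,0,1],[0,0,0,0,0,0,1]]';python3 -c "from h import *;st()"
```

```text
time_s: 7.77
eef_pos: [0.6133, -0.0557, 0.1593]
eef_rot: [0.455, -0.455, 0.541, -0.541]
wrist_force: [-1.2, 0.8, -0.0]
opening: -0.001
t 7.7667 bank [ 30.  -85.5 159.3] F bank [-1.3  0.5 -0. ] open -0.0 q [-0.28  0.34  1.56  0.    1.24  1.46]
[[-0.002, -0.0, 1.0], [-1.0, 0.0, -0.002], [-0.0, -1.0, -0.0]]
time_s: 8.02
eef_pos: [0.6163, -0.0563, 0.1592]
eef_rot: [0.455, -0.455, 0.541, -0.541]
wrist_force: [-1.9, 1.6, -0.9]
opening: -0.004
t 8.0167 bank [ 33.  -85.6 159.2] F bank [-2.2  1.2 -0.9] open -0.0 q [-0.28  0.35  1.55  0.    1.24  1.46]
[[-0.002, -0.0, 1.0], [-1.0, 0.0, -0.002], [-0.0, -1.0, -0.0]]
```

```bash
python3 -m jog '[[0,0,2,0,0,0,1],[0,0,1,0,0,0,1],[0,0,0,0,0,0,1]]';python3 -c "from h import *;st()"
```

```text
time_s: 8.27
eef_pos: [0.6168, -0.0563, 0.159]
eef_rot: [0.454, -0.457, 0.543, -0.539]
wrist_force: [-12.4, 1.9, 5.2]
opening: -0.004
t 8.2667 bank [ 33.6 -85.5 159. ] F bank [-12.6  -0.2   5.2] open -0.0 q [-0.28  0.35  1.55 -0.    1.25  1.46]
[[-0.002, -0.007, 1.0], [-1.0, -0.0, -0.002], [0.0, -1.0, -0.007]]
```

The force rose to 12.6 N at bank x = 33.6 mm, so the pump lever is at its stop. I'll back off, rise, and move clear to the front right.

```bash
python3 -m jog '[[0,0,-10,0,0,0,1],[0,0,-10,0,0,0,1],[0,-30,0,0,0,0,1],[0,-30,0,0,0,0,1],[0,-30,0,0,0,0,1],[0,-20,0,0,0,0,1],[0,0,0,0,0,0,1]]'; python3 -m jog '[[10,0,-40,0,0,0,1],[10,0,-40,0,0,0,1],[20,0,-40,0,0,0,1],[30,0,-40,0,0,0,1],[40,0,-40,0,0,0,1],[40,0,-20,0,0,0,1],[40,0,0,0,0,0,1],[40,0,0,0,0,0,1]]'; python3 -m jog '[[40,0,0,0,0,0,1],[40,0,0,0,0,0,1],[40,0,0,0,0,0,1],[40,0,0,0,0,0,1],[0,0,0,0,0,0,1],[0,0,0,0,0,0,1]]';python3 -c "from h import *;st()
cv2.imwrite('pics/t4.png',camera('top'));cv2.imwrite('pics/s4.png',camera('scene'))
b=blobs('scene',cv2.imread('pics/s4.png'),{'vent':(331,184),'pump':proj('scene',tip(P0,'pump',.9)),'gas':(350,231)},14);print(b)
b=blobs('top',cv2.imread('pics/t4.png'),{'vent':proj('top',tip(P0,'vent',0)),'pump':proj('top',tip(P0,'pump',.9)),'gas':(250,206)},14);print(b)
for n in('scene','top'):
  print(n)
  for t in(.7,.8,.9):print(t,proj(n,tip(P0,'pump',t)))
  for t in(0,.1):print(t,proj(n,tip(P0,'vent',t)),proj(n,tip(P0,'gas',t)))"
```

```text
time_s: 8.85
eef_pos: [0.603, -0.0543, 0.2763]
eef_rot: [-0.458, 0.453, -0.538, 0.545]
wrist_force: [1.1, 0.3, 1.3]
opening: 0.005
time_s: 9.52
eef_pos: [0.3669, -0.2281, 0.2699]
eef_rot: [-0.455, 0.455, -0.54, 0.542]
wrist_force: [0.8, -0.4, 1.2]
opening: 0.0
time_s: 10.02
eef_pos: [0.3397, -0.3862, 0.2686]
eef_rot: [0.454, -0.454, 0.542, -0.542]
wrist_force: [-0.6, -0.6, 0.0]
opening: -0.001
t 10.0167 bank [-183.7 -457.6  268.6] F bank [-0.5 -0.7  0. ] open -0.0 q [-1.08  0.01  1.71  0.    1.42  0.67]
[[-0.005, -0.0, 1.0], [-1.0, 0.0, -0.005], [-0.0, -1.0, -0.0]]
{'vent': (array([329.81008902, 184.67952522]), np.int32(337)), 'pump': (array([244.64666667, 161.48666667]), np.int32(300)), 'gas': (array([350.93303571, 243.16369048]), np.int32(672))}
{'vent': (array([302.8662614 , 215.90273556]), np.int32(658)), 'pump': (array([360.640625  , 146.76171875]), np.int32(256)), 'gas': (array([253.046875  , 211.11111111]), np.int32(576))}
scene
0.7 [259.29305844 153.84836974]
0.8 [251.86002605 157.30326559]
0.9 [244.8322888  161.18935529]
0 [330.31769777 184.38632702] [350.59425944 230.43428877]
0.1 [322.91607932 184.29909592] [342.80187808 230.87669515]
top
0.7 [359.75829951 158.57244841]
0.8 [360.17355382 152.097576  ]
0.9 [360.49207814 146.26584432]
0 [301.62199479 208.02323323] [248.94473587 202.76774837]
0.1 [302.28441408 200.06568985] [249.39447574 194.81969187]
```

View pics/s4.png

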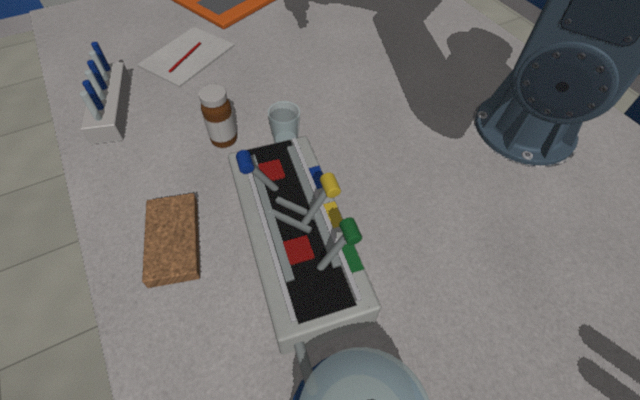

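View pics/t4.png

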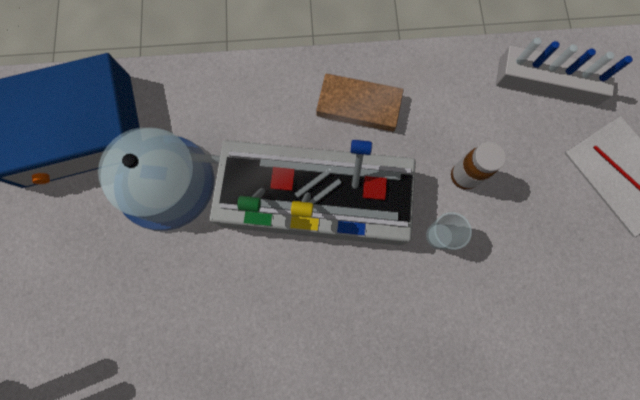

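Scene picture: blue at (245,161) matches pump 0.9, yellow at (330,185) matches vent 0, and green at (350,231) has not moved. Top picture: blue (361,147), yellow (302,209) and green (249,203) agree, and the arm is clear of everything.

```bash
python3 -c "from bench import *;print(hand_in())"
```

```text
the job is handed in; nothing more can be done
None
```

The vent lever is shut, the pump lever is open and the gas lever is still shut. The job is handed in at about 10 s on the robot's clock, against the 42 s limit.

I pushed both levers with closed fingers. The yellow vent lever went forward to its stop (about 10 N contact force), then the blue pump lever went back to its stop (about 14 N). I then moved the arm well clear.

- **Vent and pump:** the last scene picture puts the vent at about 0.0 rad and the pump at about 0.9 rad; the top picture agrees.
- **Gas:** the green lever's position is unchanged in both pictures.
- **Contact:** the wrist force was about zero with the arm clear.
- **Weak check:** the automatic colour centroids for green (both pictures) and for yellow in the top picture merged with the bank's colour labels. I read those three by eye. The other centroids fitted to within 1 px.

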